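Hold the clip open over the recipe-card stand

ROBOT

A 6-joint arm with a two-finger parallel gripper is mounted at the origin on a cart in front of the work surface, level with it; the furniture and walls round the work are solid. World frame = base frame: x ahead of the robot, y to its left, z up, the work surface at z = 0. Lengths are in m, angles in degrees, forces in N, time in s.
With the tool pointing down it reaches from about 0.275 to 0.825 m from the base axis. Payload 5.2 kg.
Tool frame: the origin (TCP) lies at the very end of the fingers, on their centre line; the grasp point (between the pads) lies 19 mm behind it (robot.hold_point_z is the z of the grasp point in the tool frame, in m); z points along the fingers, y is the line along which they close (so a half turn about z gives the same grasp; the last joint's range is limited). The gripper opens to 93 mm and grips with 3 to 60 N. Pads are 15 mm wide; open, the fingers measure 128 mm over their backs; the gripper's body (75 mm by 188 mm) begins 65 mm behind the grasp point.
Start: joints at [-11.62, 14.817, 87.949, -0, 77.235, -11.62], TCP at [0.55, 0, 0.219] pointing down, gripper open.
Joint ranges: [-179.93, 179.93], [-52.35, 119.4], [10.71, 147.94], [-69.91, 249.91], [12.55, 155.21], [-178.61, 178.61]. Speed limits (degrees/s): [147.25, 147.25, 180, 180, 180, 180].

INTERFACE

Orientations are given as [roll, pitch, yaw] about the fixed x, y, z axes, in that order (R = Rz(yaw) Ry(pitch) Rx(roll)).
In Python, from station import readout, optics, order, robot gives the robot as it stands. The module is installed in compiled form; this text tells all that it offers.
- The arm moves only by the tool jog_arm, never from a script. Its argument "rows" is a list of rows, each an object with "slide": the shift along the world's x, y, z in m, a list of three; "turn": the turn, a rotation vector about the world's x, y, z in degrees, a list of three; "gripper": the closure, from 0 (fully open) to 1 (shut). A call has 1 to 8 rows; each row shifts and turns the commanded pose from where the row before left it; what a row does not reach is not made up. A row lasts 1/8 s, in which the tool goes at most 62.5 mm and 10.7 degrees, less where a joint would pass 70% of its speed; a pose out of reach is approached as far as the arm can. A call with a gripper value outside its range is refused whole. The fingers move at their own pace and stop on an object; "force" is the grip in N (left out, the last holds). Time passes only in rows, so rows that do not move let the fingers close. It gives the time, the measured TCP pose, the force, the opening and the grip force at its end, in the units of the state.
- readout.observe(): the state, without advancing time (a new reading comes with each control period).
- optics.snapshot(name): name is "scene" or "side" or "wrist"; returns (picture, depth): 420x560x3 uint8, red, green, blue; 420x560 float32, m along the optical axis (not along the pixel's ray), 0 where there is no reading.
- optics.get_calibration(name): a dict with "fx", "fy", "cx", "cy" (pixels), "R" (3x3) and "t" (3): a world point X has camera coordinates R X + t; the wrist camera has in their place "mount" (4x4, takes a point from camera to tool coordinates, whose origin is the TCP and whose axes are the flange's). Camera axes: x right, y down, z forward; pixel columns grow to the right and rows downward; lengths in m; the calibration is good to about 2 mm. The wrist camera is an equidistant fisheye: a pixel r from the principal point sees the ray r / f radians off the axis. A picture is of the moment at which its call begins: read the wrist's pose just before it. get_calibration takes no time and is no camera call.
- order.hand_in(): hands the job in; it is judged then, once.
The state is a dict: "time": time; "joint_positions": joint angles; "joint_velocities": joint speeds; "tau": joint torques, N m; "position": TCP position; "tool_rot": TCP orientation; "force": force on the tool from outside, world axes, zero at the start; "ft_torque": the same for the moment, N m; "opening": opening from 0.0 (shut) to 1.0 (fully open); "grip_force": force on a finger pad.
Only numpy, scipy, OpenCV 4.12 (cv2) and the standard library are available. Lean on these libraries where they do the work, as an engineer would, in place of code of your own. Each camera call takes 0.05 s, during which the arm holds its last target. There are 200 camera calls.

TASK

Turn the recipe-card stand on the worktop so that its card faces squarely towards you (its board parallel to the front edge of the worktop) and stand its leaning board upright. Then squeeze the red spring clip off the front wall of the card box and hold it, wide open, over the middle of the board's top edge: its jaws reach down in front of and behind the board and card without touching them, so that I can slip the next card in. Finish while still holding the clip squeezed open there, and do not drop it or disturb the glasses and the jigger.

Things in the scene. Friction and masses are not known exactly. Their poses are not given: they have to be found in the camera images.
- stand: recipe-card stand: dark round wooden base, 156 mm across, fixed; origin at the centre of its underside, x away from the robot. A brass yoke swivels on it about the upright axis through the origin and carries, 55 mm above the worktop, a level tilt hinge crossing that axis; on the hinge stands the dark wooden board with its card
- stand_swivel (a joint): swivel of the stand's yoke and board about the upright axis through the base's origin, rad: 0 = the card faces squarely to the robot side (board parallel to the front edge of the worktop), positive = turned counter-clockwise seen from above; range -1.2 to 1.2; friction (0.12 N m) keeps it where it is left
- stand_tilt (a joint): tilt of the board about the hinge at its foot, rad: 0 = upright, positive = leaning back, away from the side that the card faces; range -0.25 to 0.75; friction (0.22 N m) keeps it where it is left
- board_top (a point): centre of the top edge of board and card (10 mm thick together, this point at mid-thickness), 150 mm from the tilt hinge, so 205 mm above the worktop when upright; turns with the board: z up along the board, y along the top edge (board 118 mm wide, card 105 mm), x through the thickness, out of the back
- card_box: light wooden open card box, 125 (x) x 176 (y) x 100 mm, walls 6 mm, fixed to the worktop; origin at the centre of its underside; its front wall is at -x and carries the clip; cards fill the rear half to 115 mm high, the 50 mm behind the front wall are empty
- clip: red spring clip, 0.06 kg, at the start clamped on the front wall of the card box, grips up, jaws down. Origin on its steel pivot barrel, half-way up and 24 mm above the box's rim at the start; y along the barrel, z up to the grips, x the line along which the grips are squeezed. Jaws 56 mm long (y), rubber-lipped, reaching 54 mm below the pivot (49 mm fully open)
- clip_grips (a point): point midway between the tips of the clip's two grips, 44 mm above the pivot: grasp here, squeezing along the clip's x. The tips are rounded bars 35 mm long (y), 51 mm apart over their outsides at the start, 17 mm when fully squeezed (then 49 mm above the pivot)
- clip_jaw (a joint): opening of each half of the clip, rad (both move together, mirror-wise): 0 = clamped on the box wall (lips 6 mm apart), -0.06 shut, 0.36 = fully open (lips at least 35 mm apart, grips against their stop). A spring shuts it: the squeeze needed at the grips rises from about 6 N to about 10 N fully open
- tumbler_a: glass tumbler with ice on a slate coaster, 73 mm across, 100 mm high, origin at its foot: a bystander
- tumbler_b: second such tumbler on a slate coaster, origin at its foot: a bystander
- jigger: brass jigger, 47 mm across, 101 mm high, origin at its foot: a bystander
Not all that is in view belongs to the job. Leave any pink look-alike of the stand alone.

How it is judged (in metres and radians):
On the way, in this order (a step that is already met when the one before it is completed fails the run):
1. the stand faces square to the front (within 0.1 rad) and its board stands upright (within 0.1 rad) (value of joint stand_swivel between -0.1 and 0.1 rad and value of joint stand_tilt between -0.1 and 0.1 rad), for 0.2 s.
2. the clip is squeezed open in the fingers and lifted clear of the box, touching nothing else (value of joint clip_jaw above 0.22 rad and contact force between the fingers and clip above 2 N and height (world z) of clip above 0.155 m and contact force between clip and card_box below 0.2 N and contact force between clip and stand below 0.2 N), for 0.2 s.
At the end, for the whole second after the job is handed in: board square to the front and upright, each within 0.1 rad; fingers hold the clip open (above 0.22 rad) and level over it, touching neither stand nor box: lips 10 mm or more below the edge on both sides, edge within 12 mm of the clip's mid-plane, middles within 25 mm, axes within 0.2 rad (all of step 1 and value of joint clip_jaw above 0.22 rad and contact force between the fingers and clip above 2 N and contact force between clip and stand below 0.3 N and contact force between clip and card_box below 0.3 N and z of board_top in the frame of clip between -0.038 and -0.004 m and x of board_top in the frame of clip between -0.012 and 0.012 m and y of board_top in the frame of clip between -0.025 and 0.025 m and angle between the y axis of clip and the y axis of board_top, either way round below 0.2 rad and angle between clip's own z axis and vertical below 0.2 rad and linear speed of clip below 0.02 m/s); the arm keeps its last pose, push and grip.
It fails at once if the clip is dropped on the worktop or the base of the stand (height (world z) of clip below 0.075 m).
It fails at once if a tumbler or the jigger is moved by more than 20 mm or tipped (distance of any of tumbler_a, tumbler_b, jigger from where it was at the start of the episode above 0.02 m or angle between any of tumbler_a, tumbler_b, jigger's own z axis and vertical above 0.3 rad).
It also fails if it takes over 51 s, if anything falls off the work surface, if the arm or the gripper's body presses on something with over 40 N, if the wrist force passes 120 N, or if a joint passes its speed limit or range.

## Working session

There is one attempt and no reset: what is moved stays moved. The work goes in short steps, Python scripts to look and compute and a tool call to move; the robot and the scene stay as the last step left them, time stands still between calls to the robot, and variables do not carry over. Pictures are saved under pics/ and viewed, at most 10 in all, crops included, and the job is handed in when it is done.

Besides the shell and the picture viewer there is one more tool, called after ">>>" in YAML: its name, and indented under it one key for each argument. jog_arm: Moves the arm, as the interface text tells. Its arguments: {"type":"object","properties":{"rows":{"type":"array","items":{"type":"object","properties":{"slide":{"type":"array","items":{"type":"number"}},"turn":{"type":"array","items":{"type":"number"}},"gripper":{"type":"number"}}}},"force":{"type":"number"}},"required":["rows"]}

```bash
mkdir -p pics; cat > h.py <<'E'
import numpy as np, cv2
from station import readout, optics, order, robot
def snap(n,f=None):
    p,d=optics.snapshot(n)
    if f: cv2.imwrite('pics/'+f,p[:,:,::-1])
    return p,d
def cloud(n,d):
    c=optics.get_calibration(n); v,u=np.mgrid[:420,:560]
    P=np.stack([(u-c['cx'])/c['fx']*d,(v-c['cy'])/c['fy']*d,d],-1)
    return (P-np.array(c['t']))@np.array(c['R'])
E
python3 - <<'E'
from h import *
print(readout.observe())
for n in('scene','side'):
    p,d=snap(n); np.savez(n,p=p,d=d,W=cloud(n,d)); c=optics.get_calibration(n); print(n,-np.array(c['R']).T@c['t'])
    globals()[n]=p
cv2.imwrite('pics/a.png',cv2.resize(scene,(800,600))[:,:,::-1]);cv2.imwrite('pics/b.png',cv2.resize(side,(800,600))[:,:,::-1])
E
```

```text
{'time': 0.0, 'joint_positions': array([-1.16191089e+01,  1.48594784e+01,  8.80108218e+01, -9.45164860e-04,
        7.72347125e+01, -1.16229935e+01]), 'joint_velocities': array([ 0.04367772,  0.05755259, -0.07227502,  0.02777615, -0.0043285 ,
       -0.1219978 ]), 'tau': array([ 2.41929010e-04, -4.37298238e+01, -2.84004611e+01,  7.19661056e-02,
        4.11791797e-02, -1.14769305e-04]), 'position': array([5.49451335e-01, 1.34827830e-04, 2.17817450e-01]), 'tool_rot': array([-1.79896955e+02, -2.02544781e-02,  9.00040760e+01]), 'force': array([ 0.13389381, -0.49413117, -0.05823026]), 'ft_torque': array([ 0.02849943, -0.03323355, -0.01496761]), 'grip_force': 0.0, 'opening': 0.9981254904310934}
scene [-0.02146202 -0.99130745  1.25342814]
side [ 0.44275274 -1.17209805  0.52599884]
```

View pics/a.png

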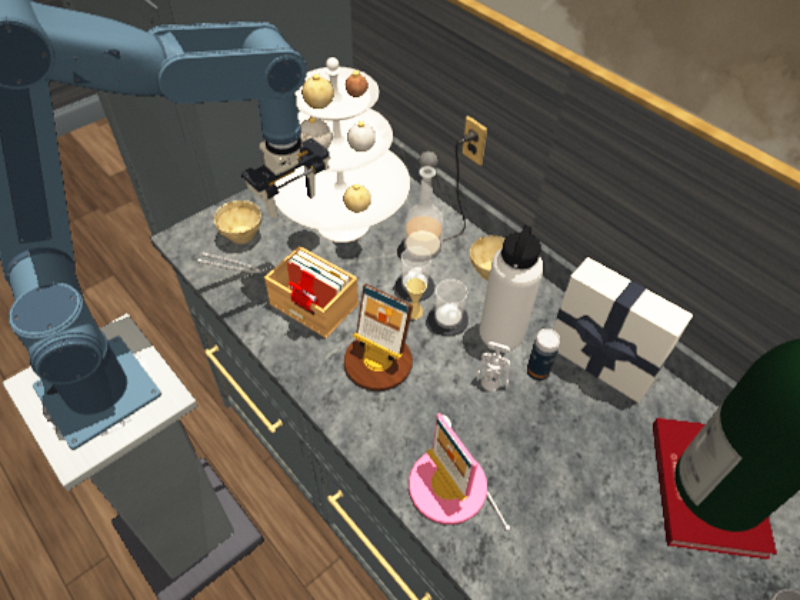

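View pics/b.png

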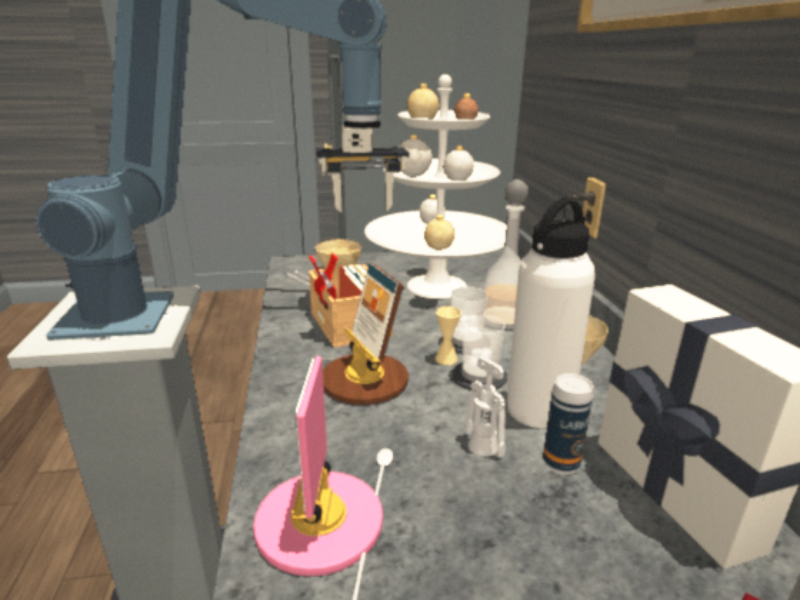

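The scene view (800x600) shows the stand base at about (378,362), its board top at about (385,292), the clip at (303,285) on the box, the jigger at (415,295) and the tumblers at (450,305) and (415,270). The side view shows the board leaning back and away. Next I measure these in 3-D.

```bash
cat > m.py <<'E'
from h import *
def stats(n,Q):
    print(n,len(Q),'med',np.median(Q,0).round(3),'lo',np.percentile(Q,2,0).round(3),'hi',np.percentile(Q,98,0).round(3))
E
python3 - <<'E'
from m import *
for n in('scene','side'):
    z=np.load(n+'.npz'); p,d,W=z['p'],z['d'],z['W']; h=cv2.cvtColor(p,cv2.COLOR_RGB2HSV); H,S,V=[h[...,i].astype(int) for i in range(3)]
    ok=(d>0)&(W[...,0]>.2)&(W[...,0]<.9)&(W[...,1]>-.45)&(W[...,1]<.35)
    red=ok&((H<4)|(H>176))&(S>190)&(V>110)&(W[...,2]>.05); stats('red',W[red])
    for a,b in((.06,.1),(.1,.125),(.125,.15),(.15,.18)):
        q=W[red&(W[...,2]>a)&(W[...,2]<b)]
        if len(q)>5: stats(' %g'%a,q)
    c=(213,196)
    # stand region near px
    u0,u1,v0,v1=(235,292,195,275) if n=='scene' else (220,290,180,285)
    m=np.zeros_like(ok); m[v0:v1,u0:u1]=1
    base=m&ok&(W[...,2]>.008)&(W[...,2]<.03)&(S>90)&(H<15); stats('base',W[base])
    Q=W[base][:,:2]; (x,y),r=cv2.minEnclosingCircle(Q.astype(np.float32)); print('circ',x,y,r)
    A=np.c_[Q,np.ones(len(Q))]
    brd=m&ok&(W[...,2]>.1)&(W[...,2]<.25); Q=W[brd]; stats('brd',Q)
    np.save(n+'_brd',Q)
    # plane ransac
    rng=np.random.default_rng(0);best=0
    for _ in range(500):
        a=Q[rng.choice(len(Q),3,False)]; nn=np.cross(a[1]-a[0],a[2]-a[0]); l=np.linalg.norm(nn)
        if l<1e-5: continue
        nn/=l; i=abs((Q-a[0])@nn)<.003
        if i.sum()>best: best=i.sum();I=i
    P=Q[I]; cen=P.mean(0); nn=np.linalg.svd(P-cen,full_matrices=False)[2][2]; nn*=-np.sign(nn[0]); print('plane',best,cen,nn,'swivel',np.degrees(np.arctan2(-nn[1],-nn[0])),'tilt',np.degrees(np.arcsin(nn[2])))
    stats('pl',P); print('top', P[np.argsort(P[:,2])[-15:]].round(3)[::3].tolist())
    t=np.array([-nn[1],nn[0],0]);t/=np.linalg.norm(t); s=(P-cen)@t; print('width',np.percentile(s,[1,99]))
    box=ok&(W[...,2]>.085)&(W[...,2]<.104)&(H>8)&(H<22)&(S>80)&(W[...,1]>-.1); stats('box',W[box])
    g=ok&(W[...,2]>.012)&(W[...,2]<.2)&(W[...,0]>.45)
    v=np.zeros((75,80),np.uint8)
E
```

```text
red 277 med [ 0.453 -0.161  0.131] lo [ 0.43  -0.186  0.091] hi [ 0.479 -0.133  0.171]
 0.06 21 med [ 0.443 -0.171  0.096] lo [ 0.434 -0.186  0.076] hi [ 0.485 -0.103  0.1  ]
 0.1 98 med [ 0.443 -0.164  0.113] lo [ 0.434 -0.188  0.1  ] hi [ 0.476 -0.129  0.122]
 0.125 81 med [ 0.463 -0.158  0.138] lo [ 0.438 -0.177  0.127] hi [ 0.471 -0.14   0.15 ]
 0.15 75 med [ 0.469 -0.16   0.163] lo [ 0.428 -0.18   0.15 ] hi [ 0.477 -0.138  0.173]
base 846 med [ 0.482 -0.375  0.014] lo [ 0.439 -0.42   0.009] hi [ 0.576 -0.279  0.019]
circ 0.5103257894515991 -0.3469392657279968 0.07846887409687042
brd 1051 med [ 0.536 -0.34   0.153] lo [ 0.509 -0.393  0.101] hi [ 0.564 -0.176  0.199]
plane 763 [ 0.53483819 -0.34064693  0.15225996] [-0.91322371 -0.30639125  0.26860167] swivel 18.546867484075502 tilt 15.58107486069365
pl 763 med [ 0.535 -0.342  0.154] lo [ 0.509 -0.392  0.102] hi [ 0.56  -0.287  0.199]
top [[0.552, -0.358, 0.199], [0.544, -0.327, 0.2], [0.543, -0.332, 0.201], [0.541, -0.325, 0.201], [0.531, -0.292, 0.202]]
width [-0.05862897  0.05574359]
box 141 med [ 0.477 -0.041  0.096] lo [ 0.423
[... 475 characters left out ...]
.171]
base 1162 med [ 0.508 -0.378  0.015] lo [ 0.446 -0.422  0.009] hi [ 0.584 -0.287  0.017]
circ 0.4888308048248291 -0.1219407171010971 0.3050033152103424
brd 1603 med [ 0.535 -0.33   0.141] lo [ 0.444 -0.394  0.101] hi [ 0.568 -0.057  0.199]
plane 1110 [ 0.53498328 -0.33393505  0.15155558] [-0.90631242 -0.32307854  0.2724299 ] swivel 19.619926165549472 tilt 15.808911224340072
pl 1110 med [ 0.538 -0.345  0.152] lo [ 0.467 -0.394  0.103] hi [ 0.566 -0.151  0.199]
top [[0.568, -0.376, 0.2], [0.553, -0.337, 0.2], [0.556, -0.35, 0.2], [0.542, -0.309, 0.2], [0.56, -0.365, 0.2]]
width [-0.20207817  0.06477858]
box 67 med [ 0.478 -0.043  0.096] lo [ 0.429 -0.091  0.085] hi [ 0.551 -0.021  0.103]
```

>>> jog_arm:
  rows:
    - {"slide":[0.0025,-0.03,0.02],"turn":[0,0,9.5],"gripper":0}
    - {"slide":[0.002,-0.042,0.019],"turn":[0,0,9.5],"gripper":0}
    - {"slide":[0.002,-0.042,0.01],"turn":[-2.55,7.4,0],"gripper":0}
    - {"slide":[0.002,-0.042,0],"turn":[-2.55,7.4,0],"gripper":0}
    - {"slide":[0.002,-0.042,0],"turn":[0,0,0],"gripper":0}
    - {"slide":[0.002,-0.045,0],"turn":[0,0,0],"gripper":0}
    - {"slide":[0.002,-0.045,0],"turn":[0,0,0],"gripper":0}
    - {"slide":[0.004,-0.04,0],"turn":[0,0,0],"gripper":0}

```text
time: 1.1
position: [0.5682, -0.3295, 0.2669]
tool_rot: [-164.3, -0.1, 109.0]
force: [0.2, 0.4, 1.0]
opening: 0.999
grip_force: 0.0
```

>>> jog_arm:
  rows:
    - {"slide":[0,0,0],"turn":[0,0,0],"gripper":0}
    - {"slide":[0,0,0],"turn":[0,0,0],"gripper":0}

```text
time: 1.35
position: [0.5683, -0.3273, 0.267]
tool_rot: [-164.3, -0.1, 109.0]
force: [0.6, -0.9, -0.1]
opening: 0.997
grip_force: 0.0
```

```bash
python3 - <<'E'
from h import *
from scipy.spatial.transform import Rotation as R
o=readout.observe(); print(o['position'],o['tool_rot']); print(R.from_euler('xyz',o['tool_rot'],degrees=True).as_matrix().round(3))
p,d=snap('wrist'); np.savez('wrist1',p=p,d=d,pos=o['position'],rot=o['tool_rot']); print(optics.get_calibration('wrist'),(d>0).mean())
q,_=optics.snapshot('side')
cv2.imwrite('pics/c.png',np.hstack([cv2.resize(p,(400,300)),cv2.resize(q[130:340,150:430],(400,300))])[:,:,::-1])
E
```

```text
[ 0.56833348 -0.32728757  0.26700226] [-1.64321038e+02 -8.90946407e-02  1.08989630e+02]
[[-0.325  0.91  -0.256]
 [ 0.946  0.314 -0.087]
 [ 0.002 -0.27  -0.963]]
{'fx': 325.19226210127806, 'fy': 325.19226210127806, 'cx': 268.22881058136386, 'cy': 213.8233256754367, 'mount': array([[ 6.40986433e-04, -9.69423935e-01, -2.45391164e-01,
         6.69216231e-02],
       [ 9.99999777e-01,  5.75060975e-04,  3.40307353e-04,
        -1.05856146e-04],
       [-1.88787211e-04, -2.45391327e-01,  9.69424087e-01,
        -1.66206191e-01],
       [ 0.00000000e+00,  0.00000000e+00,  0.00000000e+00,
         1.00000000e+00]])} 0.951483843537415
```

View pics/c.png

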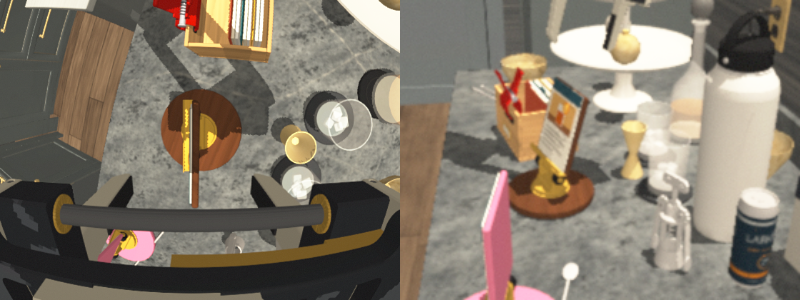

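The wrist view shows the board edge-on at (195,165), centred between the fingers at (118,190) and (262,190). I'll descend along it and grip.

>>> jog_arm:
  rows:
    - {"slide":[-0.009,-0.003,-0.034],"turn":[0,0,0],"gripper":0}
    - {"slide":[-0.009,-0.003,-0.034],"turn":[0,0,0],"gripper":0}
    - {"slide":[-0.009,-0.003,-0.033],"turn":[0,0,0],"gripper":0}
    - {"slide":[0,0,0],"turn":[0,0,0],"gripper":1}
    - {"slide":[0,0,0],"turn":[0,0,0],"gripper":1}
    - {"slide":[0,0,0],"turn":[0,0,0],"gripper":1}
    - {"slide":[0,0,0],"turn":[0,0,0],"gripper":1}
    - {"slide":[0,0,0],"turn":[0,0,0],"gripper":1}
  force: 15

```text
time: 2.45
position: [0.5418, -0.3371, 0.1673]
tool_rot: [-164.4, 0.1, 109.0]
force: [0.3, -0.2, -0.7]
opening: 0.511
grip_force: 0.0
```

>>> jog_arm:
  rows:
    - {"slide":[0,0,0],"turn":[0,0,0],"gripper":1}
    - {"slide":[0,0,0],"turn":[0,0,0],"gripper":1}
    - {"slide":[0,0,0],"turn":[0,0,0],"gripper":1}
    - {"slide":[0,0,0],"turn":[0,0,0],"gripper":1}
    - {"slide":[0,0,0],"turn":[0,0,0],"gripper":1}
    - {"slide":[0,0,0],"turn":[0,0,0],"gripper":1}

```text
time: 3.2
position: [0.542, -0.3368, 0.1665]
tool_rot: [-164.4, 0.0, 109.0]
force: [2.6, 1.4, -1.4]
opening: 0.11
grip_force: 15.0
```

>>> jog_arm:
  rows:
    - {"slide":[-0.0074,-0.0025,0.0019],"turn":[1.28,-3.7,0],"gripper":1}
    - {"slide":[-0.0074,-0.0025,0.0013],"turn":[1.28,-3.7,0],"gripper":1}
    - {"slide":[-0.0074,-0.0025,0.0008],"turn":[1.27,-3.7,0],"gripper":1}
    - {"slide":[-0.0074,-0.0025,0.0003],"turn":[1.27,-3.7,0],"gripper":1}
    - {"slide":[0,0,0],"turn":[0,0,0],"gripper":1}

```text
time: 3.82
position: [0.5107, -0.3471, 0.1702]
tool_rot: [-180.0, -0.1, 108.9]
force: [3.6, -0.5, -6.5]
opening: 0.115
grip_force: 15.0
```

>>> jog_arm:
  rows:
    - {"slide":[0,0,0],"turn":[0,0,-4.75],"gripper":1}
    - {"slide":[0,0,0],"turn":[0,0,-4.75],"gripper":1}
    - {"slide":[0,0,0],"turn":[0,0,-4.75],"gripper":1}
    - {"slide":[0,0,0],"turn":[0,0,-4.75],"gripper":1}
    - {"slide":[0,0,0],"turn":[0,0,0],"gripper":1}
    - {"slide":[0,0,0],"turn":[0,0,0],"gripper":1}

```text
time: 4.58
position: [0.5118, -0.3462, 0.1702]
tool_rot: [-179.9, -0.1, 90.1]
force: [1.4, 1.9, -6.0]
opening: 0.111
grip_force: 14.9
```

```bash
cat > fit.py <<'E'
from h import *
def boardfit():
    for n,(u0,u1,v0,v1) in (('scene',(240,292,190,250)),('side',(235,290,180,250))):
        _,d=snap(n); W=cloud(n,d); Q=W[v0:v1,u0:u1].reshape(-1,3)
        Q=Q[(Q[:,2]>.1)&(Q[:,2]<.22)&(abs(Q[:,1]+.347)<.075)&(abs(Q[:,0]-.512)<.06)]
        rng=np.random.default_rng(0);best=0
        for _ in range(500):
            a=Q[rng.choice(len(Q),3,False)]; nn=np.cross(a[1]-a[0],a[2]-a[0]); l=np.linalg.norm(nn)
            if l<1e-5: continue
            nn/=l; i=abs((Q-a[0])@nn)<.002
            if i.sum()>best: best=i.sum();I=i
        P=Q[I]; cen=P.mean(0); nn=np.linalg.svd(P-cen,full_matrices=False)[2][2]; nn*=-np.sign(nn[0])
        print(n,best,len(Q),cen.round(4),'swivel',np.degrees(np.arctan2(-nn[1],-nn[0])).round(1),'tilt',np.degrees(np.arcsin(nn[2])).round(1),P.min(0).round(3),P.max(0).round(3))
E
python3 - <<'E'
from fit import *
o=readout.observe(); print(o['position'],o['tool_rot'],o['force'],o['ft_torque'],o['time']); boardfit()
E
```

```text
[ 0.51184475 -0.34616983  0.17019459] [-1.79900470e+02 -7.63427735e-02  9.01236547e+01] [ 1.44470035  1.88446656 -6.03991188] [ 0.32289715 -0.72602415  0.04949732] 4.575
scene 320 522 [ 0.5057 -0.3602  0.1483] swivel 0.9 tilt -1.0 [ 0.503 -0.407  0.1  ] [ 0.509 -0.294  0.205]
side 212 606 [ 0.5098 -0.3858  0.1644] swivel 7.6 tilt -0.7 [ 0.504 -0.408  0.101] [ 0.515 -0.354  0.22 ]
```

>>> jog_arm:
  rows:
    - {"slide":[0,0,0],"turn":[0,0,0],"gripper":0.5}
    - {"slide":[0,0,0],"turn":[0,0,0],"gripper":0.5}
    - {"slide":[0,0,0],"turn":[0,0,0],"gripper":0.5}
    - {"slide":[0,0,0],"turn":[0,0,0],"gripper":0.5}
    - {"slide":[0,0,0.04],"turn":[0,0,0],"gripper":0}
    - {"slide":[0,0,0.05],"turn":[0,0,0],"gripper":0}
    - {"slide":[-0.02,0.06,0.01],"turn":[0,0,0],"gripper":0}
    - {"slide":[-0.02,0.06,0],"turn":[0,0,0],"gripper":0}

```text
time: 5.68
position: [0.4727, -0.2289, 0.2721]
tool_rot: [179.9, 0.1, 89.9]
force: [-0.3, -0.2, 0.6]
opening: 0.881
grip_force: 0.0
```

>>> jog_arm:
  rows:
    - {"slide":[-0.02,0.035,0],"turn":[0,0,0],"gripper":0}
    - {"slide":[0,0,0],"turn":[0,0,0],"gripper":0}
    - {"slide":[0,0,0],"turn":[0,0,0],"gripper":0}

```text
time: 6.05
position: [0.4531, -0.1948, 0.2712]
tool_rot: [179.9, 0.1, 90.0]
force: [0.2, -1.0, -1.0]
opening: 0.999
grip_force: 0.0
```

```bash
python3 - <<'E'
from fit import *
from scipy.spatial.transform import Rotation as R
boardfit()
o=readout.observe(); print(o['position'],o['tool_rot'])
p,d=snap('wrist'); c=optics.get_calibration('wrist'); M=np.array(c['mount'])
v,u=np.mgrid[:420,:560]; du,dv=u-c['cx'],v-c['cy']; r=np.hypot(du,dv)+1e-9; th=r/c['fx']
ray=np.stack([np.tan(th)*du/r,np.tan(th)*dv/r,np.ones_like(r)],-1)*d[...,None]
T=ray@M[:3,:3].T+M[:3,3]; W=T@R.from_euler('xyz',o['tool_rot'],degrees=True).as_matrix().T+o['position']
np.savez('wrist2',p=p,W=W,d=d)
h=cv2.cvtColor(p,cv2.COLOR_RGB2HSV).astype(int); H,S,V=h[...,0],h[...,1],h[...,2]
ok=(d>0)&(abs(W[...,0]-.5)<.15)&(abs(W[...,1]+.1)<.15)
red=ok&((H<4)|(H>176))&(S>190)&(V>90)
for a,b in((.1,.12),(.12,.14),(.14,.16),(.16,.18)):
    q=W[red&(W[...,2]>a)&(W[...,2]<b)]; print(a,len(q),q.min(0).round(3) if len(q) else'',q.max(0).round(3) if len(q) else '')
rim=ok&(abs(W[...,2]-.1)<.006)&(H>8)&(H<25)&(S>60)
Q=W[rim][:,:2].astype(np.float32); rr=cv2.minAreaRect(Q); print(len(Q),rr)
F=Q[(Q[:,0]<np.percentile(Q[:,0],40))&(Q[:,1]>-.12)]
tip=W[red&(W[...,2]>.155)][:,:2].astype(np.float32); print('tips',cv2.minAreaRect(tip))
for s in (tip[:,0]<.453,tip[:,0]>.453): print(tip[s].min(0),tip[s].max(0),np.polyfit(tip[s][:,1],tip[s][:,0],1),cv2.minAreaRect(tip[s]))
cv2.imwrite('pics/d.png',p[:,:,::-1])
E
```

```text
scene 442 621 [ 0.5056 -0.3507  0.1561] swivel 0.5 tilt -0.8 [ 0.503 -0.406  0.1  ] [ 0.509 -0.29   0.209]
side 218 399 [ 0.5097 -0.3712  0.1613] swivel 1.6 tilt -0.2 [ 0.507 -0.407  0.101] [ 0.513 -0.294  0.205]
[ 0.45315265 -0.19528477  0.27068752] [1.79987492e+02 2.82251249e-02 8.99534956e+01]
0.1 178 [ 0.435 -0.188  0.111] [ 0.475 -0.129  0.12 ]
0.12 563 [ 0.44  -0.186  0.12 ] [ 0.47 -0.13  0.14]
0.14 762 [ 0.434 -0.177  0.14 ] [ 0.476 -0.139  0.16 ]
0.16 755 [ 0.428 -0.179  0.16 ] [ 0.482 -0.137  0.173]
4036 ((0.5058251023292542, -0.1124059185385704), (0.12559755146503448, 0.17615756392478943), 14.069679260253906)
tips ((0.45528092980384827, -0.15795306861400604), (0.04934174567461014, 0.033118002116680145), 13.029474258422852)
[ 0.42841396 -0.17870378] [ 0.4444413  -0.14605631] [-0.23029554  0.39887257] ((0.4361157715320587, -0.16238439083099365), (0.009907342493534088, 0.03314290940761566), 13.342909812927246)
[ 0.46617064 -0.16899809] [ 0.4821707  -0.13706766] [-0.21432573  0.44168101] ((0.4745520055294037, -0.1531231850385666), (0.009884136728942394, 0.032338399440050125), 14.317660331726074)
```

View pics/d.png

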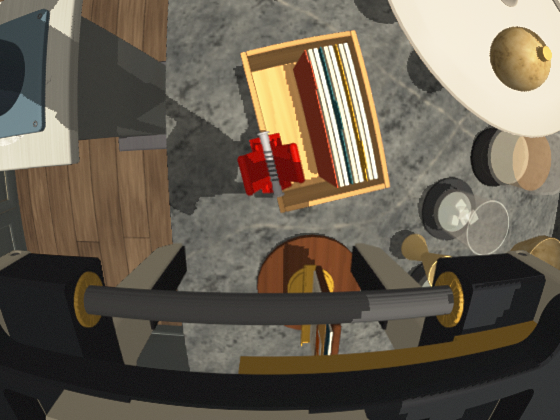

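The clip shows at (270,165), its grips centred at (0.455,-0.158), with the box yawed +14°. The board is upright and square. I'll move over the clip and down.

>>> jog_arm:
  rows:
    - {"slide":[0.0023,0.037,0],"turn":[0,0,7],"gripper":0}
    - {"slide":[0,0,-0.02],"turn":[0,0,7],"gripper":0}
    - {"slide":[0,0,-0.04],"turn":[0,0,0],"gripper":0}
    - {"slide":[0,0,-0.035],"turn":[0,0,0],"gripper":0}
    - {"slide":[0,0,-0.026],"turn":[0,0,0],"gripper":0}
    - {"slide":[0,0,0],"turn":[0,0,0],"gripper":0.3}
    - {"slide":[0,0,0],"turn":[0,0,0],"gripper":0.3}
  force: 20

```text
time: 7.08
position: [0.4557, -0.158, 0.1505]
tool_rot: [180.0, 0.0, 104.0]
force: [0.3, -0.8, -0.1]
opening: 0.836
grip_force: 0.0
```

>>> jog_arm:
  rows:
    - {"slide":[0,0,0],"turn":[0,0,0],"gripper":1}
    - {"slide":[0,0,0],"turn":[0,0,0],"gripper":1}
    - {"slide":[0,0,0],"turn":[0,0,0],"gripper":1}
    - {"slide":[0,0,0],"turn":[0,0,0],"gripper":1}
    - {"slide":[0,0,0],"turn":[0,0,0],"gripper":1}
    - {"slide":[0,0,0],"turn":[0,0,0],"gripper":1}
    - {"slide":[0,0,0],"turn":[0,0,0],"gripper":1}
    - {"slide":[0,0,0],"turn":[0,0,0],"gripper":1}

```text
time: 8.07
position: [0.4549, -0.1571, 0.1497]
tool_rot: [-180.0, -0.0, 104.0]
force: [-0.1, 1.0, -0.6]
opening: 0.172
grip_force: 20.0
```

>>> jog_arm:
  rows:
    - {"slide":[0,0,0],"turn":[0,0,0],"gripper":1}
    - {"slide":[0,0,0.02],"turn":[0,0,0],"gripper":1}
    - {"slide":[0,0,0.02],"turn":[0,0,0],"gripper":1}
    - {"slide":[0,0,0.03],"turn":[0,0,0],"gripper":1}
    - {"slide":[0,0,0.04],"turn":[0,0,0],"gripper":1}
    - {"slide":[0,0,0.04],"turn":[0,0,0],"gripper":1}
    - {"slide":[0,0,0.02],"turn":[0,0,0],"gripper":1}
    - {"slide":[0,0,0],"turn":[0,0,0],"gripper":1}

```text
time: 9.07
position: [0.4556, -0.1575, 0.3212]
tool_rot: [179.9, 0.1, 104.0]
force: [-0.7, -0.0, -0.7]
opening: 0.171
grip_force: 20.0
```

>>> jog_arm:
  rows:
    - {"slide":[0,0,0],"turn":[0,0,0],"gripper":1}
    - {"slide":[0,0,0],"turn":[0,0,0],"gripper":1}
    - {"slide":[0.01,-0.03,0],"turn":[0,0,-3],"gripper":1}
    - {"slide":[0.01,-0.035,0],"turn":[0,0,-4],"gripper":1}
    - {"slide":[0.01,-0.035,0],"turn":[0,0,-4],"gripper":1}
    - {"slide":[0.01,-0.035,0],"turn":[0,0,-3],"gripper":1}
    - {"slide":[0.01,-0.03,0],"turn":[0,0,0],"gripper":1}
    - {"slide":[0.005,-0.02,0],"turn":[0,0,0],"gripper":1}

```text
time: 10.07
position: [0.5099, -0.3434, 0.3179]
tool_rot: [-179.9, -0.1, 90.0]
force: [-0.5, -0.4, -1.0]
opening: 0.173
grip_force: 20.0
```

>>> jog_arm:
  rows:
    - {"slide":[0,-0.005,0],"turn":[0,0,0],"gripper":1}
    - {"slide":[0,0,0],"turn":[0,0,0],"gripper":1}
    - {"slide":[0,0,0],"turn":[0,0,0],"gripper":1}

```text
time: 10.45
position: [0.5098, -0.3462, 0.3198]
tool_rot: [-180.0, -0.0, 90.0]
force: [-0.3, 0.2, -0.5]
opening: 0.169
grip_force: 20.0
```

```bash
cat > see.py <<'E'
from h import *
def see(f):
    o=readout.observe(); print(o['time'],o['position'],o['tool_rot'],o['force'],o['opening'],o['grip_force'])
    im=[]
    for n in('scene','side'):
        p,d=snap(n); W=cloud(n,d); h=cv2.cvtColor(p,cv2.COLOR_RGB2HSV).astype(int); H,S,V=h[...,0],h[...,1],h[...,2]
        red=(d>0)&((H<4)|(H>176))&(S>180)&(V>70)&(W[...,2]>.13)&(abs(W[...,0]-.5)<.1)&(abs(W[...,1]+.35)<.1)
        Q=W[red]; 
        for a in np.arange(.15,.4,.02):
            q=Q[(Q[:,2]>a)&(Q[:,2]<=a+.02)]
            if len(q)>4: print(n,a.round(2),len(q),q.min(0).round(3),q.max(0).round(3))
        vv,uu=np.where(red); u,v=int(uu.mean()),int(vv.mean()); im.append(cv2.resize(p[max(v-50,0):v+70,max(u-60,0):u+60],(400,400),interpolation=cv2.INTER_CUBIC))
    cv2.imwrite('pics/'+f,np.hstack(im)[:,:,::-1])
E
python3 -c "
from see import *
see('e.png')"
```

```text
10.45 [ 0.509832   -0.34615236  0.31979849] [-1.79997164e+02 -2.28407600e-02  9.00388296e+01] [-0.29272306  0.16754176 -0.50984878] 0.16926382238290053 19.998908936977386
scene 0.23 9 [ 0.485 -0.369  0.244] [ 0.53  -0.321  0.25 ]
scene 0.25 70 [ 0.481 -0.377  0.25 ] [ 0.534 -0.321  0.27 ]
scene 0.27 167 [ 0.482 -0.376  0.27 ] [ 0.529 -0.319  0.29 ]
scene 0.29 42 [ 0.501 -0.37   0.292] [ 0.513 -0.327  0.308]
scene 0.31 28 [ 0.501 -0.365  0.31 ] [ 0.513 -0.343  0.329]
scene 0.33 34 [ 0.5   -0.366  0.33 ] [ 0.519 -0.341  0.34 ]
side 0.25 30 [ 0.487 -0.376  0.25 ] [ 0.534 -0.322  0.27 ]
side 0.27 78 [ 0.489 -0.375  0.271] [ 0.526 -0.322  0.288]
side 0.29 33 [ 0.506 -0.372  0.291] [ 0.516 -0.33   0.31 ]
side 0.31 31 [ 0.505 -0.367  0.311] [ 0.516 -0.341  0.33 ]
side 0.33 19 [ 0.505 -0.368  0.331] [ 0.517 -0.337  0.34 ]
```

View pics/e.png

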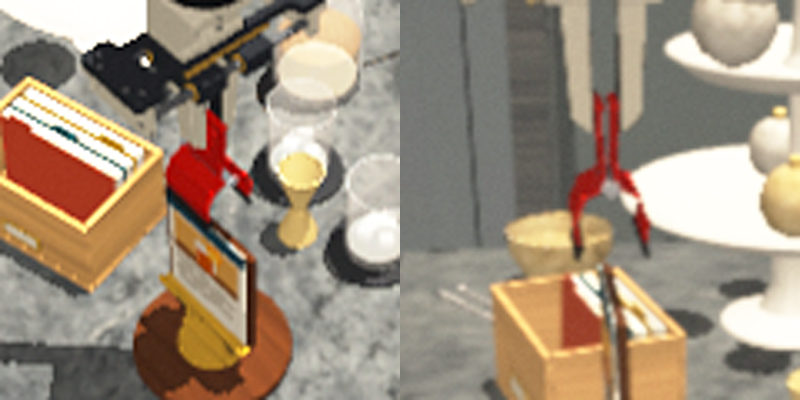

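The clip is held wide open and level, centred at about (0.509,-0.348), with its lips at z≈0.242 and the board directly below. I'll shift +2 mm in x and descend 65 mm.

>>> jog_arm:
  rows:
    - {"slide":[0.002,-0.001,0],"turn":[0,0,0],"gripper":1}
    - {"slide":[0,0,-0.015],"turn":[0,0,0],"gripper":1}
    - {"slide":[0,0,-0.015],"turn":[0,0,0],"gripper":1}
    - {"slide":[0,0,-0.015],"turn":[0,0,0],"gripper":1}
    - {"slide":[0,0,-0.015],"turn":[0,0,0],"gripper":1}
    - {"slide":[0,0,-0.006],"turn":[0,0,0],"gripper":1}
    - {"slide":[0,0,0],"turn":[0,0,0],"gripper":1}
    - {"slide":[0,0,0],"turn":[0,0,0],"gripper":1}

```text
time: 11.55
position: [0.5122, -0.3484, 0.2543]
tool_rot: [180.0, 0.0, 90.0]
force: [-0.3, -0.4, -0.3]
opening: 0.171
grip_force: 20.0
```

```bash
python3 -c "
from see import *
from fit import boardfit
see('f.png');boardfit()"
```

```text
11.55 [ 0.51218266 -0.34837546  0.25434265] [1.79953567e+02 4.52087472e-02 9.00013840e+01] [-0.33103607 -0.3744278  -0.33207055] 0.17118695506262432 19.998900890350342
scene 0.17 17 [ 0.486 -0.376  0.183] [ 0.534 -0.325  0.19 ]
scene 0.19 77 [ 0.483 -0.379  0.19 ] [ 0.534 -0.311  0.21 ]
scene 0.21 140 [ 0.488 -0.379  0.21 ] [ 0.529 -0.322  0.23 ]
scene 0.23 31 [ 0.503 -0.375  0.23 ] [ 0.517 -0.341  0.249]
scene 0.25 22 [ 0.498 -0.368  0.251] [ 0.517 -0.345  0.27 ]
scene 0.27 27 [ 0.501 -0.368  0.27 ] [ 0.52  -0.344  0.276]
side 0.17 16 [ 0.49  -0.379  0.177] [ 0.536 -0.339  0.19 ]
side 0.19 36 [ 0.489 -0.378  0.191] [ 0.537 -0.327  0.21 ]
side 0.21 99 [ 0.494 -0.38   0.211] [ 0.533 -0.327  0.23 ]
side 0.23 18 [ 0.508 -0.373  0.231] [ 0.519 -0.337  0.247]
side 0.25 23 [ 0.507 -0.369  0.25 ] [ 0.518 -0.349  0.27 ]
side 0.27 17 [ 0.507 -0.37   0.27 ] [ 0.52  -0.34   0.274]
scene 291 654 [ 0.5058 -0.362   0.1503] swivel 0.6 tilt -1.1 [ 0.503 -0.405  0.1  ] [ 0.509 -0.293  0.22 ]
side 202 588 [ 0.5094 -0.3734  0.1551] swivel 1.7 tilt -1.3 [ 0.505 -0.406  0.101] [ 0.514 -0.293  0.22 ]
```

View pics/f.png

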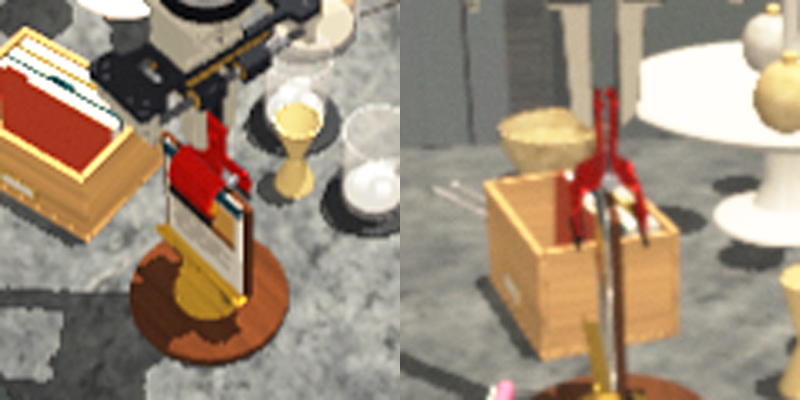

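The open jaws straddle the board's top edge: lips at (578,240) and (645,240), board centred at (610,200), with clear space on both sides. No outside force shows on the wrist, so I'm handing in.

```bash
python3 -c "
from station import order
print(order.hand_in())"
```

```text
the job is handed in; nothing more can be done
None
```

I've handed the job in at about 12 s: the stand is square to the front and upright (within about 2° by the last camera check), and the arm is holding the squeezed-open clip over the middle of the board's top edge with no sign of contact; no verdict came back.

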